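# Take the short pot off its peg and stand it on the cork mat

## Task

Two open steel pots hang side by side on the pegs of the small wooden rack. Lift the shorter one up off its peg and set it down, without dropping it, so that it stands upright wholly on the round cork mat. Leave the taller pot hanging where it is.

Things in the scene. Friction and masses are not known exactly. Their poses are not given: they have to be found in the camera images.
- short_pot_mid (a point): the shorter pot: round open steel cup, 58 mm outer diameter, 70 mm high, 3 mm wall, 0.09-0.18 kg; hangs upright on a peg of the rack by a flat wire eye that sticks out behind it (+x, to 51 mm from its axis, 12 mm below the rim). This point: on its axis half-way up (35 mm above underside, 35 mm below rim); z is its axis, towards the mouth. Raised straight up by 20 mm, the eye is free of the peg.
- tall_pot_mid (a point): the taller pot: the same cup, eye and 58 mm diameter but 110 mm high; it hangs on the other peg, 120 mm beside the first, its rim at the same height. This point is on its axis half-way up, 55 mm below its rim.
- rack: wooden peg rack, fixed: foot board 105 x 230 x 14 mm, two uprights, a level rail (top 130 mm up) with two upright pegs (y = +60 and -60 mm, tips 146 mm up). Origin: on the worktop below the middle of the rail's front face; -x is its front, where the pots hang, axes 29 mm before the rail, rims 144 mm up; y runs along the rail. Free for fingers beside each pot (along y). A wall cabinet overhangs behind the rack, 0.46 m up.
- mat_top (a point): the round cork mat lying fixed on the worktop, 120 mm diameter, 8 mm thick. This point is the centre of its top face; z is up.

How it is judged:
On the way, in this order (a step that is already met when the one before it is completed fails the run):
1. the shorter pot has been lifted off its peg (20 mm or more above where it hung) (z of short_pot_mid in the frame of rack above 0.129 m), for 0.1 s.
2. the shorter pot stands on the mat while the fingers still hold it (not dropped) (horizontal distance between short_pot_mid and mat_top below 0.035 m and angle between short_pot_mid's own z axis and vertical below 0.17 rad and z of short_pot_mid in the frame of mat_top between 0.028 and 0.045 m and contact force between the fingers and short_pot above 0.3 N), for 0.05 s.
At the end, for the whole second after the job is handed in: The shorter pot stands at rest, upright within 10 degrees, on the cork mat, its axis within 35 mm of the mat's centre; the taller pot still hangs on its peg, within 20 mm of where it was (horizontal distance between short_pot_mid and mat_top below 0.035 m and angle between short_pot_mid's own z axis and vertical below 0.17 rad and z of short_pot_mid in the frame of mat_top between 0.028 and 0.041 m and linear speed of short_pot below 0.02 m/s and distance of tall_pot_mid from where it was at the start of the episode below 0.02 m); the robot touches nothing.
It fails at once if the taller pot was lifted or knocked from its peg (moved by more than 40 mm) (distance of tall_pot_mid from where it was at the start of the episode above 0.04 m).
It also fails if it takes over 42 s, if anything falls off the work surface, if the arm or the gripper's body presses on something with over 40 N, if the wrist force passes 120 N, or if a joint passes its speed limit or range.

## Robot

A 7-joint arm with a two-finger parallel gripper is mounted at the origin on a cart in front of the work surface, level with it; the furniture and walls round the work are solid. World frame = base frame: x ahead of the robot, y to its left, z up, the work surface at z = 0. Lengths are in m, angles in rad, forces in N, time in s.
With the tool pointing down it reaches from about 0.425 to 0.925 m from the base axis. Payload 6.8 kg.
Tool frame: the origin (TCP) lies between the finger pads; the fingertips stand r.tcp_to_tips ahead of it and the grasp point (between the pads) lies 3 mm ahead of it (r.tcp_to_tips is the distance from the TCP to the fingertips, in m); z points along the fingers, y is the line along which they close (so a half turn about z gives the same grasp; the last joint's range is limited). The gripper opens to 85 mm and grips with 20 to 120 N. Pads are 22 mm wide; open, the fingers measure 114 mm over their backs; the gripper's body (76 mm by 85 mm) begins 54 mm behind the grasp point. The pads swing forward as they close: fully open they stand 13 mm farther back than shut.
Start: joints at [1.215, 0.477, 0.022, 1.555, -0.011, 1.109, -0.083], TCP at [0.166, -0.654, 0.253] pointing down, gripper open.
Joint ranges: [-2.96, 2.96], [-0.34, 2.1], [-1.41, 1.46], [0.24, 2.44], [-1.37, 4.51], [0.17, 1.92], [-2.96, 2.96]. Speed limits (rad/s): [2.39, 2.39, 3.14, 3.14, 3.14, 3.14, 3.14].

## Interface

Orientations are given as a rotation vector (axis times angle).
In Python, from bench import r gives the robot as it stands. The module is installed in compiled form; this text tells all that it offers.
- The arm moves only by the tool step_arm, never from a script. Its argument "moves" is a list of rows, each an object of numbers: "rx", "ry", "rz": the turn, a rotation vector about the tool's x, y, z in degrees; "dx", "dy", "dz": the shift along the tool's x, y, z in mm; "gripper": the opening, from -1 (shut) to 1 (fully open). In form: [{"rx": .., "ry": .., "rz": .., "dx": .., "dy": .., "dz": .., "gripper": ..}, ...]. A call has 1 to 20 rows; each row shifts and turns the commanded pose from where the row before left it, along the tool's axes as they then stand; what a row does not reach is not made up. A row lasts 1/8 s, in which the tool goes at most 62.5 mm and 10.7 degrees, less where a joint would pass 70% of its speed; a pose out of reach is approached as far as the arm can. A call is refused whole if a number of a shift passes 62.5 or a number of a turn 10.7, either way. A call with a gripper value outside its range is refused whole. The fingers move at their own pace and stop on an object; "grip_force" is the grip in N (left out, the last holds). Time passes only in rows, so rows that do not move let the fingers close. It gives the time, the measured TCP pose, the force, the opening and the grip force at its end, in the units of the state.
- r.get_obs(): the state, without advancing time (a new reading comes with each control period).
- r.grab_frame(name): name is "scene" or "top" or "wrist"; returns the picture (384x512x3 uint8, blue, green, red); there is no depth.
- r.camera_info(name): a dict with "mtx" (3x3 intrinsics, pixels), "rvec" (rotation vector, rad) and "tvec" (3), from world to camera coordinates, as OpenCV has them. Camera axes: x right, y down, z forward; pixel columns grow to the right and rows downward; lengths in m; the calibration is good to about 2 mm. A picture is of the moment at which its call begins: read the wrist's pose just before it. camera_info takes no time and is no camera call; for the wrist camera it gives the pose at the moment of the call.
- r.hand_in(): hands the job in; it is judged then, once.
The state is a dict: "clock": time; "joints": joint angles; "qvel": joint speeds; "tau": joint torques, N m; "tcp_pos": TCP position; "orientation": TCP orientation; "contact_force": force on the tool from outside, world axes, zero at the start; "moment": the same for the moment, N m; "grip_width": finger opening in m; "gripper_force": force on a finger pad.
Only numpy, scipy, OpenCV 4.12 (cv2) and the standard library are available. Lean on these libraries where they do the work, as an engineer would, in place of code of your own. Each camera call takes 0.05 s, during which the arm holds its last target. There are 200 camera calls.

## Working session

There is one attempt and no reset: what is moved stays moved. The work goes in short steps, Python scripts to look and compute and a tool call to move; the robot and the scene stay as the last step left them, time stands still between calls to the robot, and variables do not carry over. Pictures are saved under pics/ and viewed, at most 10 in all, crops included, and the job is handed in when it is done.

Besides the shell and the picture viewer there is one more tool, called after "Emit:" as name(argument=value, ...), one argument or row to a line, values as JSON. step_arm: Moves the arm, as the interface text tells. Its arguments: {"type":"object","properties":{"moves":{"type":"array","items":{"type":"object","properties":{"rx":{"type":"number"},"ry":{"type":"number"},"rz":{"type":"number"},"dx":{"type":"number"},"dy":{"type":"number"},"dz":{"type":"number"},"gripper":{"type":"number"}}}},"grip_force":{"type":"number"}},"required":["moves"]}

```bash
mkdir -p pics; python3 - <<'E'
from bench import r
import cv2,numpy as np
o=r.get_obs();print(o['clock'],o['tcp_pos'],o['orientation'],o['grip_width'],r.tcp_to_tips)
ims=[]
for n in("scene","top"):
    c=r.camera_info(n);R=cv2.Rodrigues(c['rvec'])[0];print(n,(-R.T@np.array(c['tvec']).ravel()).round(3),np.array(c['mtx']).round(1).tolist(),R.round(3).tolist())
    im=r.grab_frame(n);cv2.imwrite(f'pics/{n}0.png',im)
E
```

```text
0.0 [ 0.1654362  -0.65383145  0.25229423] [-3.11566629e+00 -3.88125791e-01  5.28895778e-04] 0.0854543522920955 0.022
scene [0.219 0.331 0.709] [[423.6, 0.0, 261.3], [0.0, 423.6, 190.5], [0.0, 0.0, 1.0]] [[-0.894, -0.448, 0.007], [-0.331, 0.649, -0.685], [0.303, -0.615, -0.728]]
top [ 0.318 -0.204  0.939] [[462.4, 0.0, 256.7], [0.0, 462.4, 194.3], [0.0, 0.0, 1.0]] [[-0.034, -0.999, 0.006], [-0.979, 0.033, -0.201], [0.2, -0.013, -0.98]]
```

View pics/scene0.png

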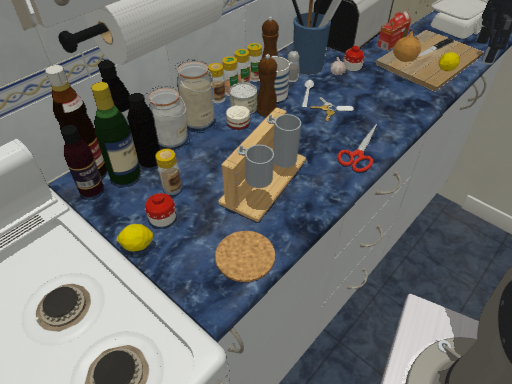

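View pics/top0.png

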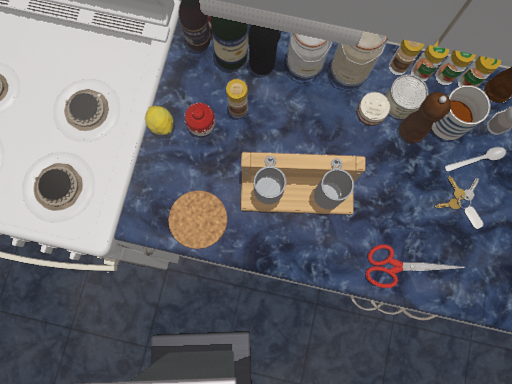

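The scene view shows the short pot at (260,165), the tall pot at (287,140) and the mat at (245,256). In the top view the short rim is near (269,183), the tall one near (336,187), and the mat is at (198,219).

```bash
cat > h.py <<'E'
import cv2,numpy as np
def ray(c,uv):
    R=cv2.Rodrigues(np.array(c['rvec'],float))[0];K=np.array(c['mtx'])
    d=R.T@(np.linalg.inv(K)@np.array([uv[0],uv[1],1.]));return -R.T@np.array(c['tvec'],float).ravel(),d
def onz(c,uv,z):
    o,d=ray(c,uv);return o+d*(z-o[2])/d[2]
def proj(c,P):
    return cv2.projectPoints(np.array(P,float).reshape(-1,3),np.array(c['rvec'],float),np.array(c['tvec'],float),np.array(c['mtx']),None)[0].reshape(-1,2)
E
python3 - <<'E'
from bench import r
from h import *
spec={'top':{'mat':(160,180,80,80),'short':(250,165,38,42),'tall':(316,165,40,48)},'scene':{'mat':(205,222,80,70),'short':(240,140,38,50),'tall':(270,110,34,62)}}
for n in spec:
    c=r.camera_info(n);im=cv2.imread(f'pics/{n}0.png');hsv=cv2.cvtColor(im,cv2.COLOR_BGR2HSV)
    for k,(x,y,w,h) in spec[n].items():
        H=hsv[y:y+h,x:x+w]
        m=cv2.inRange(H,(5,70,80),(25,255,255)) if k=='mat' else cv2.inRange(H,(0,0,60),(179,75,255))
        cs=max(cv2.findContours(m,0,cv2.CHAIN_APPROX_NONE)[0],key=cv2.contourArea)
        e=cv2.fitEllipse(cv2.convexHull(cs));b=cv2.boundingRect(cs)
        uv=np.array(e[0])+(x,y);print(n,k,uv.round(1),np.round(e[1],1),b[0]+x,b[1]+y,b[2:],onz(c,uv,.008 if k=='mat' else .144).round(4))
c=r.camera_info('top');im=cv2.imread('pics/top0.png');a=cv2.resize(im[140:225,230:375],None,fx=5,fy=5,interpolation=cv2.INTER_CUBIC);cv2.imwrite('pics/z1.png',a)
im=cv2.imread('pics/scene0.png');a=cv2.resize(im[100:220,215:315],None,fx=5,fy=5,interpolation=cv2.INTER_CUBIC);cv2.imwrite('pics/z2.png',a)
E
```

```text
top mat [197.4 219.2] [57.5 59. ] 168 191 (59, 58) [ 0.4607 -0.0935  0.008 ]
top short [269.1 184.2] [33.3 39.9] 253 165 (34, 40) [ 0.498  -0.2364  0.144 ]
top tall [337.4 192. ] [43.5 51.9] 316 165 (40, 47) [ 0.48   -0.3559  0.144 ]
scene mat [244.7 255.9] [51.1 59.7] 215 231 (60, 51) [ 0.4594 -0.0863  0.008 ]
scene short [258.8 155.9] [38.8 64.6] 240 140 (38, 48) [ 0.5002 -0.2277  0.144 ]
scene tall [277.7 141.2] [55.8 62.6] 270 111 (34, 61) [ 0.4856 -0.2854  0.144 ]
```

View pics/z1.png

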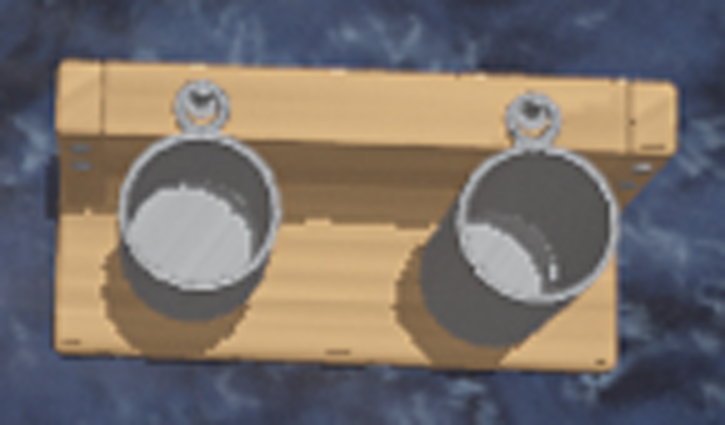

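View pics/z2.png

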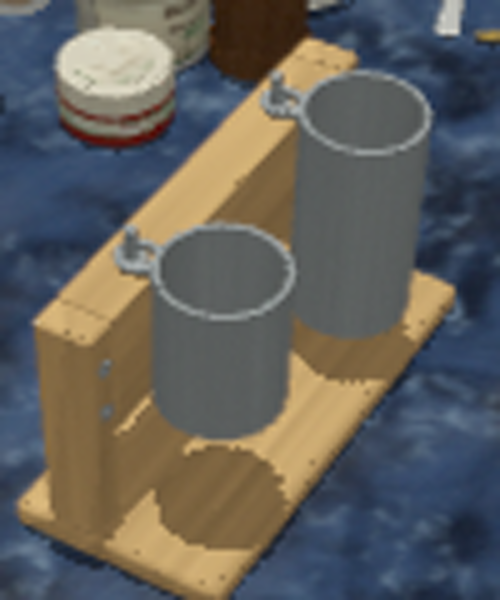

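The zooms show the rims. In the top crop the short rim centre is at (199,211) and the tall one at (538,223). In the scene crop they are at (224,271) and (365,112). Both eyes point away from the robot.

```bash
python3 - <<'E'
from bench import r
from h import *
P={'top':[(269.4,181.8),(337.2,184.2)],'scene':[(259.4,153.8),(287.6,122.0)]}
for n in P:
    c=r.camera_info(n);a=[onz(c,p,.144) for p in P[n]];print(n,np.round(a,4),np.linalg.norm(a[0]-a[1]),np.degrees(np.arctan2(*(a[1]-a[0])[:2][::1])))
T=r.camera_info('top');S=r.camera_info('scene')
for i in (0,1):
    o1,d1=ray(T,P['top'][i]);o2,d2=ray(S,P['scene'][i])
    s=np.linalg.lstsq(np.c_[d1,-d2],o2-o1,rcond=None)[0];print((o1+d1*s[0]).round(4),(o2+d2*s[1]).round(4))
o=r.get_obs();print(cv2.Rodrigues(np.array(o['orientation']))[0].round(3).tolist())
c=r.camera_info('wrist');print(proj(c,[[.47,-.235,.144]]),np.array(c['tvec']).ravel(),np.array(c['mtx']).tolist())
R=cv2.Rodrigues(np.array(c['rvec']))[0];print(-R.T@np.array(c['tvec']).ravel(),R.round(2))
E
```

```text
top [[ 0.5023 -0.2371  0.144 ]
 [ 0.4939 -0.3565  0.144 ]] 0.1197546761954622 -176.02052016195884
scene [[ 0.5018 -0.2337  0.144 ]
 [ 0.4939 -0.3531  0.144 ]] 0.11966100744929321 -176.19754239136128
[ 0.503  -0.2372  0.1406] [ 0.5035 -0.2371  0.1407]
[ 0.4947 -0.3572  0.1407] [ 0.4954 -0.357   0.1408]
[[0.969, 0.245, -0.001], [0.245, -0.969, 0.002], [-0.0, -0.002, -1.0]]
[[-573.86399791 -757.20218169]] [-0.67376239 -0.03529353  0.37929477] [[328.78656149685537, 0.0, 251.8544269490803], [0.0, 328.78656149685537, 188.15995256780738], [0.0, 0.0, 1.0]]
[ 0.2327642  -0.63687318  0.37320142] [[ 0.25 -0.97 -0.  ]
 [-0.93 -0.24  0.27]
 [-0.26 -0.06 -0.96]]
```

Emit:
step_arm(
  moves=[
    {"rz":9.1,"gripper":1},
    {"rz":9.1},
    {"dx":25.5,"dy":-36.7},
    {"dx":25.5,"dy":-36.7},
    {"dx":25.5,"dy":-36.7},
    {"dx":25.5,"dy":-36.7},
    {"dx":25.5,"dy":-36.7},
    {"dx":25.5,"dy":-36.7},
    {"dx":25.5,"dy":-36.7},
    {"dx":25.5,"dy":-36.7},
    {"dx":25.5,"dy":-36.7},
    {"dx":25.5,"dy":-36.7},
    {"dx":25.5,"dy":-36.7},
    {"dx":25.5,"dy":-36.7},
    {},
    {},
  ],
  grip_force=30,
)

```text
invalid input at $.moves[0]: expected keys rx, ry, rz, dx, dy, dz, gripper
```

```bash
python3 - <<'E'
from bench import r
from h import *
o=r.get_obs();print(o['clock'],o['tcp_pos'],cv2.Rodrigues(np.array(o['orientation']))[0].round(3).tolist())
c=r.camera_info('wrist');np.savez('w1.npz',**{k:c[k] for k in('mtx','rvec','tvec')})
cv2.imwrite('pics/w1.png',r.grab_frame('wrist'))
print(proj(c,[[.502,-.2355,.144],[.494,-.355,.144],[.46,-.09,.008]]).round(1))
E
```

```text
0.1 [ 0.16539561 -0.65391521  0.25247519] [[0.969, 0.245, -0.001], [0.245, -0.969, 0.002], [-0.0, -0.002, -1.0]]
[[-608.1 -901.1]
 [-263.2 -732.1]
 [-356.8 -378.4]]
```

View pics/w1.png

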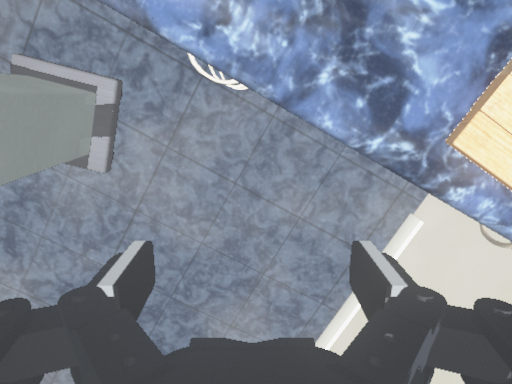

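The move was refused because every row needs all its keys, so the arm is still at its start pose. The wrist picture shows only floor and counter edge.

Emit:
step_arm(
  moves=[
    {"rx":0,"ry":0,"rz":9.1,"dx":0,"dy":0,"dz":0,"gripper":1},
    {"rx":0,"ry":0,"rz":9.1,"dx":0,"dy":0,"dz":0,"gripper":1},
    {"rx":0,"ry":0,"rz":0,"dx":25.5,"dy":-36.7,"dz":0,"gripper":1},
    {"rx":0,"ry":0,"rz":0,"dx":25.5,"dy":-36.7,"dz":0,"gripper":1},
    {"rx":0,"ry":0,"rz":0,"dx":25.5,"dy":-36.7,"dz":0,"gripper":1},
    {"rx":0,"ry":0,"rz":0,"dx":25.5,"dy":-36.7,"dz":0,"gripper":1},
    {"rx":0,"ry":0,"rz":0,"dx":25.5,"dy":-36.7,"dz":0,"gripper":1},
    {"rx":0,"ry":0,"rz":0,"dx":25.5,"dy":-36.7,"dz":0,"gripper":1},
    {"rx":0,"ry":0,"rz":0,"dx":25.5,"dy":-36.7,"dz":0,"gripper":1},
    {"rx":0,"ry":0,"rz":0,"dx":25.5,"dy":-36.7,"dz":0,"gripper":1},
    {"rx":0,"ry":0,"rz":0,"dx":25.5,"dy":-36.7,"dz":0,"gripper":1},
    {"rx":0,"ry":0,"rz":0,"dx":25.5,"dy":-36.7,"dz":0,"gripper":1},
    {"rx":0,"ry":0,"rz":0,"dx":25.5,"dy":-36.7,"dz":0,"gripper":1},
    {"rx":0,"ry":0,"rz":0,"dx":25.5,"dy":-36.7,"dz":0,"gripper":1},
    {"rx":0,"ry":0,"rz":0,"dx":0,"dy":0,"dz":0,"gripper":1},
    {"rx":0,"ry":0,"rz":0,"dx":0,"dy":0,"dz":0,"gripper":1},
  ],
  grip_force=30,
)

```text
clock: 2.15
tcp_pos: [0.501, -0.2369, 0.253]
orientation: [3.139, -0.11, -0.001]
contact_force: [-0.0, -0.5, 1.1]
grip_width: 0.0852
gripper_force: 0.0
```

```bash
python3 - <<'E'
from bench import r
from h import *
o=r.get_obs();print(o['clock'],o['tcp_pos'],cv2.Rodrigues(np.array(o['orientation']))[0].round(3).tolist())
c=r.camera_info('wrist');np.savez('w1.npz',**{k:c[k] for k in('mtx','rvec','tvec')})
cv2.imwrite('pics/w2.png',r.grab_frame('wrist'))
print(proj(c,[[.502,-.2355,.144],[.494,-.355,.144],[.46,-.09,.008]]).round(1))
E
```

```text
2.15 [ 0.50103001 -0.23693178  0.25301752] [[0.998, -0.07, -0.001], [-0.07, -0.998, -0.0], [-0.001, 0.0, -1.0]]
[[250.4 192.6]
 [414.7 192.2]
 [129.4 202. ]]
```

View pics/w2.png

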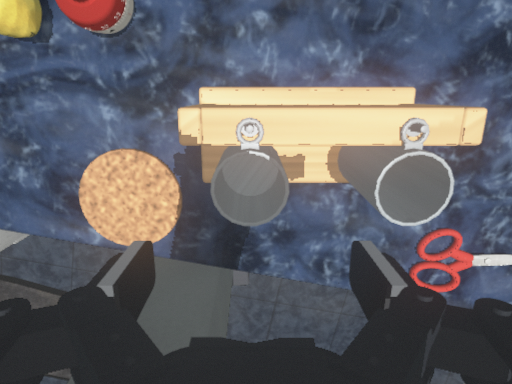

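The wrist view shows the short rim at about (250,187), the tall rim at (414,189) and the mat at (130,197). They match the estimates to within about 4 mm in x, and the fingers straddle the short pot. Next I descend and grip.

Emit:
step_arm(
  moves=[
    {"rx":0,"ry":0,"rz":0,"dx":3,"dy":-1.5,"dz":20,"gripper":1},
    {"rx":0,"ry":0,"rz":0,"dx":0,"dy":0,"dz":25,"gripper":1},
    {"rx":0,"ry":0,"rz":0,"dx":0,"dy":0,"dz":25,"gripper":1},
    {"rx":0,"ry":0,"rz":0,"dx":0,"dy":0,"dz":25,"gripper":1},
    {"rx":0,"ry":0,"rz":0,"dx":0,"dy":0,"dz":25,"gripper":1},
    {"rx":0,"ry":0,"rz":0,"dx":0,"dy":0,"dz":16,"gripper":1},
    {"rx":0,"ry":0,"rz":0,"dx":0,"dy":0,"dz":0,"gripper":1},
    {"rx":0,"ry":0,"rz":0,"dx":0,"dy":0,"dz":0,"gripper":1},
  ],
)

```text
clock: 3.2
tcp_pos: [0.5051, -0.2357, 0.1181]
orientation: [3.139, -0.111, 0.002]
contact_force: [1.0, -0.3, -0.5]
grip_width: 0.085
gripper_force: 0.0
```

Emit:
step_arm(
  moves=[
    {"rx":0,"ry":0,"rz":0,"dx":0,"dy":0,"dz":0,"gripper":0.3},
    {"rx":0,"ry":0,"rz":0,"dx":0,"dy":0,"dz":0,"gripper":-0.5},
    {"rx":0,"ry":0,"rz":0,"dx":0,"dy":0,"dz":0,"gripper":-0.5},
    {"rx":0,"ry":0,"rz":0,"dx":0,"dy":0,"dz":0,"gripper":-0.5},
    {"rx":0,"ry":0,"rz":0,"dx":0,"dy":0,"dz":0,"gripper":-0.5},
    {"rx":0,"ry":0,"rz":0,"dx":0,"dy":0,"dz":0,"gripper":-0.5},
  ],
)

```text
clock: 3.95
tcp_pos: [0.5051, -0.2354, 0.1182]
orientation: [3.139, -0.11, 0.002]
contact_force: [-1.7, 0.7, 6.0]
grip_width: 0.058
gripper_force: 31.1
```

The pads have closed on the pot at 58 mm. Now I lift it straight up.

Emit:
step_arm(
  moves=[
    {"rx":0,"ry":0,"rz":0,"dx":0,"dy":0,"dz":-6,"gripper":-0.5},
    {"rx":0,"ry":0,"rz":0,"dx":0,"dy":0,"dz":-8,"gripper":-0.5},
    {"rx":0,"ry":0,"rz":0,"dx":0,"dy":0,"dz":-10,"gripper":-0.5},
    {"rx":0,"ry":0,"rz":0,"dx":0,"dy":0,"dz":-10,"gripper":-0.5},
    {"rx":0,"ry":0,"rz":0,"dx":0,"dy":0,"dz":-10,"gripper":-0.5},
    {"rx":0,"ry":0,"rz":0,"dx":0,"dy":0,"dz":-10,"gripper":-0.5},
    {"rx":0,"ry":0,"rz":0,"dx":0,"dy":0,"dz":-6,"gripper":-0.5},
    {"rx":0,"ry":0,"rz":0,"dx":0,"dy":0,"dz":0,"gripper":-0.5},
    {"rx":0,"ry":0,"rz":0,"dx":0,"dy":0,"dz":0,"gripper":-0.5},
  ],
)

```text
clock: 5.08
tcp_pos: [0.5044, -0.2351, 0.177]
orientation: [-3.139, 0.11, 0.001]
contact_force: [-0.7, -0.1, -1.4]
grip_width: 0.0584
gripper_force: 32.8
```

```bash
python3 - <<'E'
from bench import r
from h import *
im=r.grab_frame('scene');a=cv2.resize(im[60:300,190:390],None,fx=2.5,fy=2.5,interpolation=cv2.INTER_CUBIC);cv2.imwrite('pics/s2.png',a)
E
```

```text
(no output)
```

View pics/s2.png

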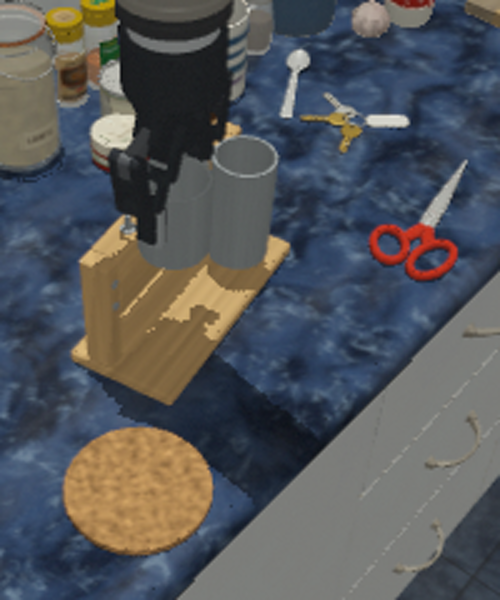

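The short pot is off its peg and upright in the fingers, at about (175,220) in the crop. The tall pot is still hanging at (245,200). Next I carry the pot over the mat at (138,490) and lower it.

Emit:
step_arm(
  moves=[
    {"rx":0,"ry":0,"rz":0,"dx":-10,"dy":-12,"dz":0,"gripper":-0.5},
    {"rx":0,"ry":0,"rz":0,"dx":-10,"dy":-20,"dz":0,"gripper":-0.5},
    {"rx":0,"ry":0,"rz":0,"dx":-10,"dy":-25,"dz":0,"gripper":-0.5},
    {"rx":0,"ry":0,"rz":0,"dx":-8,"dy":-25,"dz":0,"gripper":-0.5},
    {"rx":0,"ry":0,"rz":0,"dx":-6,"dy":-25,"dz":0,"gripper":-0.5},
    {"rx":0,"ry":0,"rz":0,"dx":-5,"dy":-20,"dz":0,"gripper":-0.5},
    {"rx":0,"ry":0,"rz":0,"dx":-3,"dy":-15,"dz":0,"gripper":-0.5},
    {"rx":0,"ry":0,"rz":0,"dx":0,"dy":0,"dz":20,"gripper":-0.5},
    {"rx":0,"ry":0,"rz":0,"dx":0,"dy":0,"dz":25,"gripper":-0.5},
    {"rx":0,"ry":0,"rz":0,"dx":0,"dy":0,"dz":25,"gripper":-0.5},
    {"rx":0,"ry":0,"rz":0,"dx":0,"dy":0,"dz":25,"gripper":-0.5},
    {"rx":0,"ry":0,"rz":0,"dx":0,"dy":0,"dz":10,"gripper":-0.5},
    {"rx":0,"ry":0,"rz":0,"dx":0,"dy":0,"dz":0,"gripper":-0.5},
    {"rx":0,"ry":0,"rz":0,"dx":0,"dy":0,"dz":0,"gripper":-0.5},
  ],
)

```text
clock: 6.88
tcp_pos: [0.4633, -0.0898, 0.0731]
orientation: [3.14, -0.11, 0.002]
contact_force: [0.8, -0.7, -1.3]
grip_width: 0.0583
gripper_force: 32.8
```

```bash
python3 - <<'E'
from bench import r
from h import *
im=r.grab_frame('scene');a=cv2.resize(im[150:310,170:370],None,fx=3,fy=3,interpolation=cv2.INTER_CUBIC);cv2.imwrite('pics/s3.png',a)
E
```

```text
(no output)
```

View pics/s3.png

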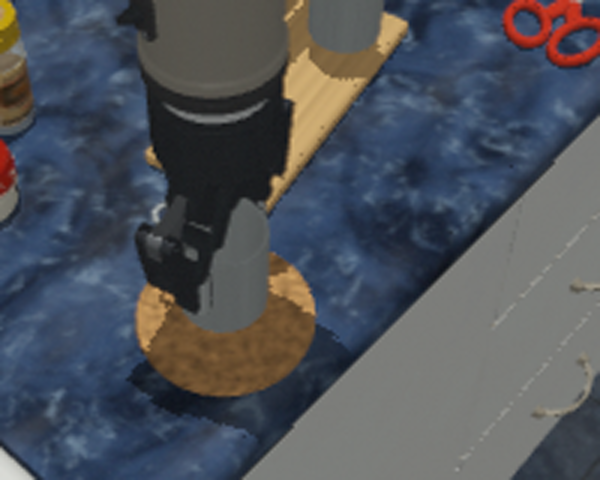

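The pot hangs upright over the middle of the mat: its base is at about (235,305) in the crop, and the mat centre is at (226,325). About 20 mm remains, so I lower slowly.

Emit:
step_arm(
  moves=[
    {"rx":0,"ry":0,"rz":0,"dx":0,"dy":0,"dz":8,"gripper":-0.5},
    {"rx":0,"ry":0,"rz":0,"dx":0,"dy":0,"dz":6,"gripper":-0.5},
    {"rx":0,"ry":0,"rz":0,"dx":0,"dy":0,"dz":2,"gripper":-0.5},
    {"rx":0,"ry":0,"rz":0,"dx":0,"dy":0,"dz":2,"gripper":-0.5},
    {"rx":0,"ry":0,"rz":0,"dx":0,"dy":0,"dz":0,"gripper":-0.5},
    {"rx":0,"ry":0,"rz":0,"dx":0,"dy":0,"dz":0,"gripper":-0.5},
  ],
)

```text
clock: 7.68
tcp_pos: [0.4628, -0.0899, 0.0544]
orientation: [3.14, -0.11, 0.0]
contact_force: [0.2, 0.4, -1.2]
grip_width: 0.0582
gripper_force: 32.8
```

Emit:
step_arm(
  moves=[
    {"rx":0,"ry":0,"rz":0,"dx":0,"dy":0,"dz":1,"gripper":-0.5},
    {"rx":0,"ry":0,"rz":0,"dx":0,"dy":0,"dz":1,"gripper":-0.5},
    {"rx":0,"ry":0,"rz":0,"dx":0,"dy":0,"dz":0,"gripper":-0.5},
    {"rx":0,"ry":0,"rz":0,"dx":0,"dy":0,"dz":0,"gripper":-0.5},
  ],
)

```text
clock: 8.18
tcp_pos: [0.4633, -0.0899, 0.053]
orientation: [3.139, -0.11, 0.002]
contact_force: [-0.4, 0.2, 7.2]
grip_width: 0.0582
gripper_force: 33.4
```

The upward force has risen to 7 N, so the pot is standing on the mat. I open the fingers and retreat straight up.

Emit:
step_arm(
  moves=[
    {"rx":0,"ry":0,"rz":0,"dx":0,"dy":0,"dz":0,"gripper":0.5},
    {"rx":0,"ry":0,"rz":0,"dx":0,"dy":0,"dz":0,"gripper":1},
    {"rx":0,"ry":0,"rz":0,"dx":0,"dy":0,"dz":0,"gripper":1},
    {"rx":0,"ry":0,"rz":0,"dx":0,"dy":0,"dz":0,"gripper":1},
    {"rx":0,"ry":0,"rz":0,"dx":0,"dy":0,"dz":0,"gripper":1},
    {"rx":0,"ry":0,"rz":0,"dx":0,"dy":0,"dz":-10,"gripper":1},
    {"rx":0,"ry":0,"rz":0,"dx":0,"dy":0,"dz":-25,"gripper":1},
    {"rx":0,"ry":0,"rz":0,"dx":0,"dy":0,"dz":-30,"gripper":1},
    {"rx":0,"ry":0,"rz":0,"dx":0,"dy":0,"dz":-30,"gripper":1},
    {"rx":0,"ry":0,"rz":0,"dx":0,"dy":0,"dz":-30,"gripper":1},
    {"rx":0,"ry":0,"rz":0,"dx":0,"dy":0,"dz":-25,"gripper":1},
    {"rx":0,"ry":0,"rz":0,"dx":0,"dy":0,"dz":0,"gripper":1},
    {"rx":0,"ry":0,"rz":0,"dx":0,"dy":0,"dz":0,"gripper":1},
  ],
)

```text
clock: 9.8
tcp_pos: [0.4622, -0.0899, 0.202]
orientation: [3.14, -0.11, -0.001]
contact_force: [-1.0, -0.1, -0.1]
grip_width: 0.0853
gripper_force: 0.0
```

```bash
python3 - <<'E'
from bench import r
from h import *
a=r.grab_frame('wrist');cv2.imwrite('pics/e.png',a)
E
```

```text
(no output)
```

View pics/e.png

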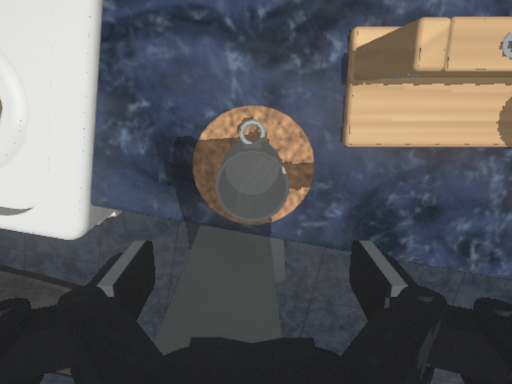

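The pot stands upright on the mat with its rim centre at (252,184), and the mat centre is at (253,164). I check the offset, then hand in if it is within tolerance.

```bash
python3 - <<'E'
from bench import r
from h import *
c=r.camera_info('wrist');a=onz(c,(252,184),.078);b=onz(c,(253.5,164.5),.008);d=np.linalg.norm((a-b)[:2]);print(a,b,d)
if d<.02: print(r.hand_in())
E
```

```text
[ 0.46539784 -0.08975399  0.078     ] [ 0.46601542 -0.09126711  0.008     ] 0.0016343025604538238
the job is handed in; nothing more can be done
None
```

The shorter pot now stands upright on the cork mat, about 2 mm off centre by the last wrist-camera picture; the tall pot was left hanging (last seen on its peg during the carry), and the job is handed in with no verdict returned.

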